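# Lock the drum sander on

## Task

Two identical green cordless tools are clamped on boards on the workbench: start the one that carries the orange sanding drum and leave it running hands-free. Squeeze its black trigger paddle all the way down, and while it is down push the yellow lock-on bar beside it fully in sideways; then, with the bar still pushed in, ease the trigger up until it catches, and let go. Do not squeeze the trigger of the tool with the white felt cone.

Things in the scene. Friction and masses are not known exactly. Their poses are not given: they have to be found in the camera images.
- sander: Fixed green tool with an orange drum (54 mm across) at its +x end, black battery at the other. Origin on the bench under the trigger; x along the 64 mm barrel, y across towards the lock bar, z up. Housing round the trigger is 94 mm high; a green shoulder on the +y side, inner face at y = 42 mm, is 132 mm high, the tool's highest part; the -y side is open.
- sander_trigger_pad (a point): Middle of the free upper face of the sander's black trigger paddle, 112 mm above the bench at rest, axes as the sander's; rides with the paddle. The paddle is 70 mm long (x) and across (y) spans -27 to +35 mm from here, reaching under the lock bar. Press it straight down with shut fingertips. Shoulder's inner face 38 mm to +y.
- sander_trigger (a joint): Paddle travel, m: 0 at rest (up), grows as it is squeezed straight down, stop at 0.016; spring 3 N at first, 8 N at the stop. The lock bar can go in only beyond 0.010. With the bar fully in, the rising paddle catches at 0.006, stays there and keeps the bar in; without it, it springs back to 0. Another full squeeze frees the bar.
- sander_lock_face (a point): Centre of the face of the sander's yellow lock bar (50 mm along x, 16 mm high), 26 mm to +y of the trigger point and 9.5 mm above the resting paddle, 12 mm proud of the shoulder; it looks to -y and rides with the bar. Push it level to +y, e.g. with the flank of the fingertips holding the trigger down, sliding across the paddle; they can rise along it while pushing.
- sander_lock (a joint): Lock bar travel into the shoulder, m: 0 out, stop at 0.010; beyond 0.007 it is in far enough to catch. Spring 1.5 N at first, 4 N at the stop. Blocked after 1 mm unless the trigger is squeezed beyond 0.010. When caught it rests near 0.0065.
- polisher_trigger (a joint): Trigger travel of the other tool, the same in shape and colour but with a white felt cone in place of the orange drum, m: 0 at rest, grows as it is squeezed. Leave it alone.

How it is judged (in metres and radians):
On the way, in this order (a step that is already met when the one before it is completed fails the run):
1. the sander's trigger is squeezed down while its lock bar is still out (value of joint sander_trigger above 0.01 m and value of joint sander_lock below 0.004 m), for 0.1 s.
2. the lock bar is pushed in while the trigger is down (value of joint sander_trigger above 0.009 m and value of joint sander_lock above 0.0065 m), for 0.1 s.
3. the trigger has eased up and caught on the lock (value of joint sander_trigger between 0.0045 and 0.0075 m and value of joint sander_lock above 0.005 m), for 0.1 s.
At the end, for the whole second after the job is handed in: The sander's trigger stays caught at 6 mm (4.5 to 7.5 mm) of its travel with its lock bar in (beyond 5 mm), and the polisher's trigger is up (under 4 mm) (all of step 3 and value of joint polisher_trigger below 0.004 m); the robot touches nothing.
It fails at once if the trigger of the tool with the felt cone is squeezed (beyond 4 mm) (value of joint polisher_trigger above 0.004 m).
It also fails if it takes over 38 s, if anything falls off the work surface, if the arm or the gripper's body presses on something with over 40 N, if the wrist force passes 120 N, or if a joint passes its speed limit or range.

## Robot

A 7-joint arm with a two-finger parallel gripper is mounted at the origin on the work surface. World frame = base frame: x ahead of the robot, y to its left, z up, the work surface at z = 0. Lengths are in mm, angles in rad, forces in N, time in s.
With the tool pointing down it reaches from about 400 to 875 mm from the base axis. Payload 4.4 kg.
Tool frame: the origin (TCP) lies at the very end of the fingers, on their centre line; the grasp point (between the pads) lies 19 mm behind it; z points along the fingers, x is the direction in which the jaws open and shut, and the axes are right-handed (so a half turn about z gives the same grasp; the last joint's range is limited). The gripper opens to 85 mm and grips with 20 to 120 N. Pads are 22 mm wide; open, the fingers measure 114 mm over their backs; the gripper's body (76 mm by 85 mm) begins 54 mm behind the grasp point. The pads swing forward as they close: fully open they stand 13 mm farther back than shut.
Start: joints at [1.063, 0.628, 0.038, 1.517, -0.027, 0.996, -0.02], TCP at [277.947, -587.591, 231.313] pointing down, gripper open.
Joint ranges: [-3.06, 3.06], [-0.37, 2.12], [-1.25, 1.32], [0.18, 2.47], [-1.1, 4.24], [0.23, 1.98], [-2.94, 2.94]. Speed limits (rad/s): [2.57, 2.57, 3.14, 3.14, 3.14, 3.14, 3.14].

## Interface

Orientations are given as [roll, pitch, yaw] about the fixed x, y, z axes, in that order (R = Rz(yaw) Ry(pitch) Rx(roll)).
In Python, from cell import * gives the robot as it stands. The module is installed in compiled form; this text tells all that it offers.
- The arm moves only by the tool play_rows, never from a script. Its argument "targets" is a list of rows, each an object with "slide": the shift along the tool's x, y, z in mm, a list of three; "turn": the turn, a rotation vector about the tool's x, y, z in degrees, a list of three; "hand": the finger opening in mm, from 0 to 85.4. A call has 1 to 5 rows; each row shifts and turns the commanded pose from where the row before left it, along the tool's axes as they then stand; what a row does not reach is not made up. A row lasts 1/8 s, in which the tool goes at most 62.5 mm and 10.7 degrees, less where a joint would pass 70% of its speed; a pose out of reach is approached as far as the arm can. A call is refused whole if a number of a shift passes 62.5 or a number of a turn 10.7, either way. A call with a gripper value outside its range is refused whole. The fingers move at their own pace and stop on an object; the grip force is fixed at half the most. Time passes only in rows, so rows that do not move let the fingers close. It gives the time, the measured TCP pose, the force and the opening at its end, in the units of the state.
- read_state(): the state, without advancing time (a new reading comes with each control period).
- get_image(name): name is "scene" or "top"; returns (picture, depth): 420x560x3 uint8, blue, green, red; 420x560 float32, mm along the optical axis (not along the pixel's ray), 0 where there is no reading.
- calibration(name): a dict with "K" (3x3 intrinsics, pixels), "R" (3x3) and "t" (3): a world point X has camera coordinates R X + t. Camera axes: x right, y down, z forward; pixel columns grow to the right and rows downward; lengths in mm; the calibration is good to about 2 mm. A picture is of the moment at which its call begins. calibration takes no time and is no camera call.
- finish_job(): hands the job in, once; it reports no verdict.
The state is a dict: "clock": time; "qpos": joint angles; "qd": joint speeds; "tau": joint torques, N m; "eef_pos": TCP position; "tool_rot": TCP orientation; "force": force on the tool from outside, world axes, zero at the start; "torque": the same for the moment, N m; "width": finger opening in mm.
Only numpy, scipy, OpenCV 4.12 (cv2) and the standard library are available. Lean on these libraries where they do the work, as an engineer would, in place of code of your own. Each camera call takes 0.05 s, during which the arm holds its last target.

## Working session

There is one attempt and no reset: what is moved stays moved. The work goes in short steps, Python scripts to look and compute and a tool call to move; the robot and the scene stay as the last step left them, time stands still between calls to the robot, and variables do not carry over. Pictures are saved under pics/ and viewed, and the job is handed in when it is done.

Besides the shell and the picture viewer there is one more tool, called after "Call:" by a JSON object that holds its "fn" and its "kwargs", one argument or row to a line. play_rows: Moves the arm, as the interface text tells. Its arguments: {"type":"object","properties":{"targets":{"type":"array"}},"required":["targets"]}

```bash
mkdir -p pics
python3 - <<'E'
from cell import *
import cv2,numpy as np
for n in("scene","top"):
    p,d=get_image(n); cv2.imwrite(f"pics/{n}0.png",p); np.save(f"{n}0.npy",d)
    c=calibration(n); print(n,c)
print(read_state())
E
```

```text
scene {'K': array([[536.31771909,   0.        , 286.71548244],
       [  0.        , 536.31771909, 209.44977622],
       [  0.        ,   0.        ,   1.        ]]), 'R': array([[-0.12914475,  0.99148151, -0.01691296],
       [ 0.54733928,  0.05705027, -0.83496406],
       [-0.82688653, -0.11708835, -0.55004452]]), 't': array([  60.47157138, -202.91604008, 1295.04087573])}
top {'K': array([[517.48674832,   0.        , 280.09650118],
       [  0.        , 517.48674832, 217.04180803],
       [  0.        ,   0.        ,   1.        ]]), 'R': array([[-0.00832539, -0.99993319,  0.00801879],
       [-0.99414657,  0.00741284, -0.10778517],
       [ 0.10771853, -0.00886921, -0.99414187]]), 't': array([ 20.87947838, 534.45517794, 818.68773612])}
{'clock': 0.1, 'qpos': array([ 1.06321311,  0.62924282,  0.03842924,  1.51833475, -0.02703003,
        0.99627793, -0.02000752]), 'qd': array([ 0.00024896, -0.00093467,  0.00117885, -0.00320496,  0.00134496,
       -0.0017158 , -0.0013377 ]), 'tau': array([ 3.11175427e-03, -5.64540446e+01,  1.23060599e+00, -1.93975908e+01,
        1.13527876e-02,  5.37144791e-03,  3.59826447e-05]), 'eef_pos': array([ 277.69943245, -587.04129262,  230.46641024]), 'tool_rot': array([-3.14157683e+00,  1.74592310e-03, -1.12902592e+00]), 'force': array([0.19675058, 0.20884678, 0.01232782]), 'torque': array([-0.0155041 ,  0.06680314, -0.02873687]), 'width': 85.44548991239579}
```

View pics/scene0.png

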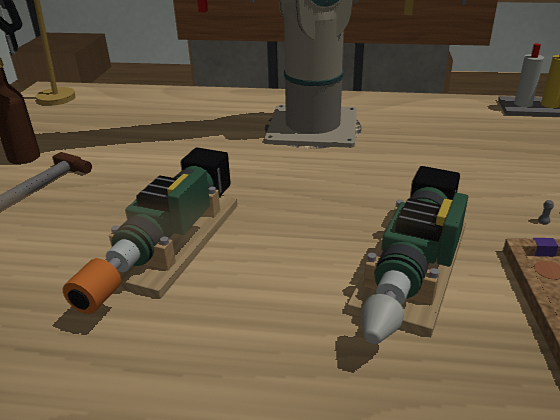

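View pics/top0.png

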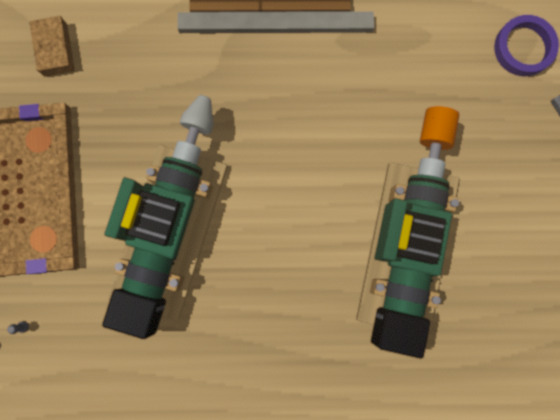

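The orange-drum tool is at the right of the top view, with its drum at (440,128), paddle at (428,238) and lock bar at (405,232). The cone tool is at the left. I'll enlarge the sander to measure it.

```bash
cat > h.py <<'E'
import numpy as np
from cell import *
def px(n,u,v,d):
    c=calibration(n);K=c["K"];z=d[int(round(v)),int(round(u))]
    p=np.array([(u-K[0,2])/K[0,0]*z,(v-K[1,2])/K[1,1]*z,z]);return c["R"].T@(p-c["t"])
def pz(n,u,v,h):
    c=calibration(n);K=c["K"];r=c["R"].T@np.array([(u-K[0,2])/K[0,0],(v-K[1,2])/K[1,1],1]);o=-c["R"].T@c["t"]
    return o+r*(h-o[2])/r[2]
E
python3 - <<'E'
import cv2
p=cv2.imread("pics/top0.png")[95:365,350:480]
cv2.imwrite("pics/c1.png",cv2.resize(p[85:205],None,fx=5,fy=5,interpolation=cv2.INTER_CUBIC))
E
```

```text
(no output)
```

View pics/c1.png

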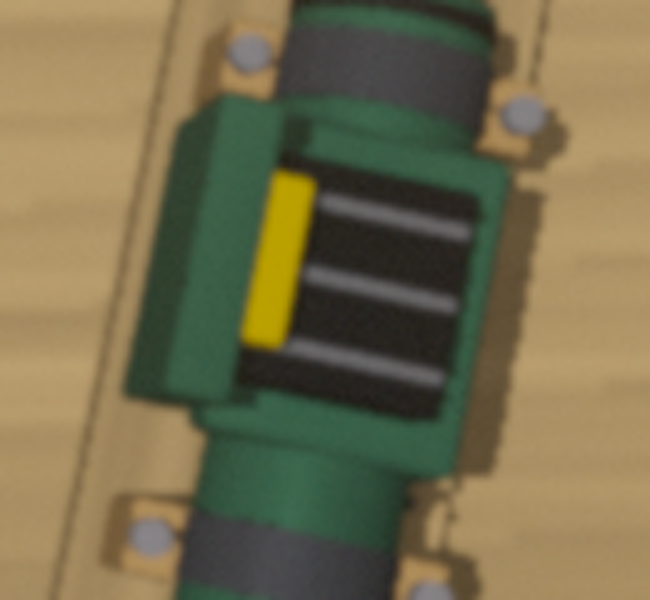

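Run:
```python
from h import *
d=np.load("top0.npy")
f=lambda x,y,h:pz("top",350+x/5,180+y/5,h)
g=lambda x,y:px("top",350+x/5,180+y/5,d)
a,b=f(480,193,112),f(438,418,112)
c,e=f(316,180,129.5),f(285,348,129.5)
print(a,b,np.linalg.norm(a-b)); print(c,e,np.linalg.norm(c-e))
for p,q in((a,b),(c,e)): print(np.degrees(np.arctan2((p-q)[1],(p-q)[0])))
th=np.arctan2((a-b)[1]+(c-e)[1],(a-b)[0]+(c-e)[0]);X=np.array([np.cos(th),np.sin(th)]);Y=np.array([-X[1],X[0]])
print(th,"pad from edge",(a+b)[:2]/2+27*Y,"from bar",(c+e)[:2]/2-26*Y)
for x,y in((390,250),(380,320),(400,210),(285,260),(230,250),(470,450)): print(x,y,g(x,y))
# shoulder inner face edge top z132, y=38
s,t=f(282,120,132),f(230,400,132);print(s,t,"from shoulder",(s+t)[:2]/2-38*Y)
# drum, battery axis check
print(px("top",440,128,d),px("top",402,333,d))
print(c[:2],np.linalg.norm(c[:2]))
```

```text
[ 521.44020061 -228.00524013  112.        ] [ 455.24900826 -212.81565414  112.        ] 67.91168874015678
[ 523.77260885 -174.82715664  129.5       ] [ 475.3407281  -164.15987816  129.5       ] 49.592720263797474
-12.924490027508986
-12.421257335507853
-0.22186801699093367 pad from edge [ 494.28601476 -194.0722687 ] from bar [ 493.83531038 -194.85620775]
390 250 [ 504.95676565 -201.4756743   109.22015691]
380 320 [ 484.10063124 -196.89114616  112.00923997]
400 210 [ 516.54343198 -204.00876226  112.23764698]
285 260 [ 500.69476907 -165.15705331  129.04685104]
230 250 [ 503.55221742 -148.92399911  130.95157124]
470 450 [ 446.21602696 -257.883658      0.68177455]
[ 541.00261724 -164.94694606  132.        ] [ 460.53660097 -147.28285506  132.        ] from shoulder [ 492.4076242  -193.18344799]
[ 666.35705421 -233.52586353   85.50624348] [ 354.03693391 -161.04239356   95.84143318]
[ 523.77260885 -174.82715664] 552.17957267783
```

The edge, bar and shoulder agree on the pad at about (494, -194.5), yaw -0.222, at the right height of 112. The lengths also match: 68 mm for the paddle and 49.6 mm for the bar. Next I'll shut the fingers and turn to yaw -0.222, so the rigid finger sides face the bar.

Call:
{"fn": "play_rows", "kwargs": {
  "targets": [
    {"slide": [0,0,0],"turn": [0,0,-10.4],"hand": 0},
    {"slide": [0,0,0],"turn": [0,0,-10.4],"hand": 0},
    {"slide": [0,0,0],"turn": [0,0,-10.4],"hand": 0},
    {"slide": [0,0,0],"turn": [0,0,-10.4],"hand": 0},
    {"slide": [0,0,0],"turn": [0,0,-10.4],"hand": 0}
  ]
}}

```text
clock: 0.72
eef_pos: [277.7, -587.2, 230.8]
tool_rot: [-3.141, 0.001, -0.216]
force: [-0.2, -0.1, -0.2]
width: -0.3
```

```bash
cat >> h.py <<'E'
from scipy.spatial.transform import Rotation as Ro
P=np.array([494,-194.5,112.]);TH=-0.222
def st(tgt=None):
    s=read_state();R=Ro.from_euler("xyz",s["tool_rot"]).as_matrix()
    B=np.array([[np.cos(TH),-np.sin(TH),0],[np.sin(TH),np.cos(TH),0],[0,0,1]])
    print("t",s["clock"],"pos",s["eef_pos"].round(1),"rot",s["tool_rot"].round(4),"w",round(s["width"],1))
    print("sander-frame rel pad",(B.T@(s["eef_pos"]-P)).round(2),"F sander",(B.T@s["force"]).round(2))
    if tgt is not None: print("slide",(R.T@(P+B@np.array(tgt)-s["eef_pos"])).round(1))
E
python3 -c "
from h import *
st([0,0,60])"
```

```text
t 0.725 pos [ 277.7 -587.2  230.8] rot [-3.1407e+00  7.0000e-04 -2.1550e-01] w -0.3
sander-frame rel pad [-124.49 -430.73  118.78] F sander [-0.19 -0.16 -0.23]
slide [ 127.3 -429.9   59.1]
```

Call:
{"fn": "play_rows", "kwargs": {
  "targets": [
    {"slide": [16,-50,0],"turn": [0,0,0],"hand": 0},
    {"slide": [16,-54,0],"turn": [0,0,0],"hand": 0},
    {"slide": [16,-54,0],"turn": [0,0,0],"hand": 0},
    {"slide": [16,-54,0],"turn": [0,0,0],"hand": 0},
    {"slide": [16,-54,0],"turn": [0,0,0],"hand": 0}
  ]
}}

```text
clock: 1.35
eef_pos: [414.9, -343.9, 231.1]
tool_rot: [-3.141, 0.0, -0.222]
force: [1.1, -0.6, -0.3]
width: 0.2
```

Call:
{"fn": "play_rows", "kwargs": {
  "targets": [
    {"slide": [16,-54,0],"turn": [0,0,0],"hand": 0},
    {"slide": [16,-54,10],"turn": [0,0,0],"hand": 0},
    {"slide": [15,-51,20],"turn": [0,0,0],"hand": 0},
    {"slide": [0,0,20],"turn": [0,0,0],"hand": 0},
    {"slide": [0,0,10],"turn": [0,0,0],"hand": 0}
  ]
}}

```text
clock: 1.98
eef_pos: [494.6, -200.2, 170.1]
tool_rot: [-3.142, 0.002, -0.22]
force: [-1.1, -0.1, 0.5]
width: 0.0
```

Call:
{"fn": "play_rows", "kwargs": {
  "targets": [
    {"slide": [0,0,0],"turn": [0,0,0],"hand": 0},
    {"slide": [0,0,0],"turn": [0,0,0],"hand": 0}
  ]
}}

```text
clock: 2.22
eef_pos: [495.2, -201.9, 171.9]
tool_rot: [3.141, -0.001, -0.223]
force: [0.5, -0.3, 0.3]
width: -0.2
```

```bash
python3 -c "
from h import *
import cv2
st([0,-4,10])
p,d=get_image('scene');cv2.imwrite('pics/s1.png',p)
cv2.imwrite('pics/s1c.png',cv2.resize(p[60:260,60:330],None,fx=2.9,fy=2.9))"
```

```text
t 2.225 pos [ 495.2 -201.9  171.9] rot [ 3.1412e+00 -9.0000e-04 -2.2330e-01] w -0.2
sander-frame rel pad [ 2.84 -6.98 59.85] F sander [ 0.6  -0.17  0.34]
slide [-2.9 -3.  49.8]
```

View pics/s1c.png

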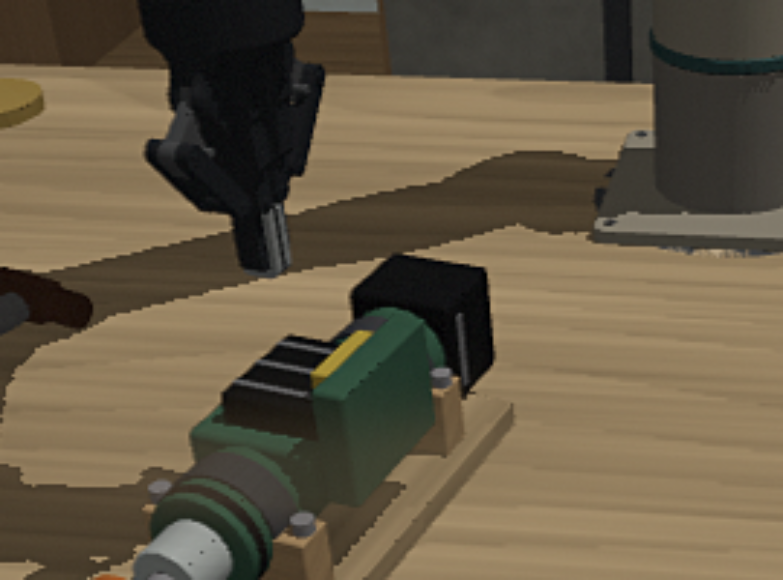

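The shut fingers hang above the paddle, tip at about (270,270) in the crop and clear of everything. Going down.

Call:
{"fn": "play_rows", "kwargs": {
  "targets": [
    {"slide": [-3,-3,10],"turn": [0,0,0],"hand": 0},
    {"slide": [0,0,15],"turn": [0,0,0],"hand": 0},
    {"slide": [0,0,15],"turn": [0,0,0],"hand": 0},
    {"slide": [0,0,12],"turn": [0,0,0],"hand": 0},
    {"slide": [0,0,0],"turn": [0,0,0],"hand": 0}
  ]
}}

```text
clock: 2.9
eef_pos: [492.1, -197.0, 118.0]
tool_rot: [-3.141, 0.003, -0.221]
force: [-0.5, 0.2, 0.6]
width: -0.1
```

```bash
python3 -c "
from h import *
st([0,-4,-14])"
```

```text
t 2.9 pos [ 492.1 -197.   118. ] rot [-3.1413e+00  2.5000e-03 -2.2130e-01] w -0.1
sander-frame rel pad [-1.29 -2.85  5.97] F sander [-0.57  0.11  0.64]
slide [ 1.3  1.2 20. ]
```

Call:
{"fn": "play_rows", "kwargs": {
  "targets": [
    {"slide": [0,0,3],"turn": [0,0,0],"hand": 0},
    {"slide": [0,0,3],"turn": [0,0,0],"hand": 0},
    {"slide": [0,0,3],"turn": [0,0,0],"hand": 0},
    {"slide": [0,0,0],"turn": [0,0,0],"hand": 0}
  ]
}}

```text
clock: 3.4
eef_pos: [493.3, -197.4, 110.6]
tool_rot: [3.141, -0.001, -0.221]
force: [-0.9, 0.0, 2.6]
width: -0.1
```

Call:
{"fn": "play_rows", "kwargs": {
  "targets": [
    {"slide": [0,0,4],"turn": [0,0,0],"hand": 0},
    {"slide": [0,0,4],"turn": [0,0,0],"hand": 0},
    {"slide": [0,0,0],"turn": [0,0,0],"hand": 0}
  ]
}}

```text
clock: 3.78
eef_pos: [493.2, -197.4, 102.3]
tool_rot: [3.142, -0.001, -0.221]
force: [-0.3, -0.7, 5.0]
width: -0.1
```

```bash
python3 -c "
from h import *
st([0,-4,-14])"
```

```text
t 3.775 pos [ 493.2 -197.4  102.3] rot [ 3.1415e+00 -7.0000e-04 -2.2140e-01] w -0.1
sander-frame rel pad [-0.1  -2.98 -9.67] F sander [-0.1  -0.72  5.04]
slide [0.1 1.  4.3]
```

Call:
{"fn": "play_rows", "kwargs": {
  "targets": [
    {"slide": [0,0,3],"turn": [0,0,0],"hand": 0},
    {"slide": [0,0,2],"turn": [0,0,0],"hand": 0},
    {"slide": [0,0,0],"turn": [0,0,0],"hand": 0}
  ]
}}

```text
clock: 4.15
eef_pos: [493.3, -197.4, 97.6]
tool_rot: [3.141, -0.001, -0.222]
force: [-1.0, 0.8, 6.5]
width: 0.0
```

Call:
{"fn": "play_rows", "kwargs": {
  "targets": [
    {"slide": [0,0,2],"turn": [0,0,0],"hand": 0},
    {"slide": [0,0,0],"turn": [0,0,0],"hand": 0}
  ]
}}

```text
clock: 4.4
eef_pos: [493.3, -197.4, 96.0]
tool_rot: [3.141, -0.001, -0.221]
force: [-1.8, 0.8, 10.7]
width: 0.1
```

```bash
python3 -c "
from h import *
st([0,15,-14])"
```

```text
t 4.4 pos [ 493.3 -197.4   96. ] rot [ 3.1413e+00 -1.0000e-03 -2.2150e-01] w 0.1
sander-frame rel pad [ -0.05  -3.02 -15.96] F sander [-1.9   0.42 10.75]
slide [  0.1 -18.   -2. ]
```

The paddle is at its stop (z 96, force rising past 8 N), so step 1 is held. Now sliding towards the bar (tool -y), eased up by 1 mm.

Call:
{"fn": "play_rows", "kwargs": {
  "targets": [
    {"slide": [0,-4,-1],"turn": [0,0,0],"hand": 0},
    {"slide": [0,-4,0],"turn": [0,0,0],"hand": 0},
    {"slide": [0,-4,0],"turn": [0,0,0],"hand": 0},
    {"slide": [0,-4,0],"turn": [0,0,0],"hand": 0},
    {"slide": [0,0,0],"turn": [0,0,0],"hand": 0}
  ]
}}

```text
clock: 5.03
eef_pos: [496.7, -183.7, 96.9]
tool_rot: [3.139, -0.002, -0.223]
force: [-0.5, -3.4, 7.3]
width: 0.0
```

Call:
{"fn": "play_rows", "kwargs": {
  "targets": [
    {"slide": [0,-3,0],"turn": [0,0,0],"hand": 0},
    {"slide": [0,-3,0],"turn": [0,0,0],"hand": 0},
    {"slide": [0,0,0],"turn": [0,0,0],"hand": 0}
  ]
}}

```text
clock: 5.4
eef_pos: [497.8, -178.9, 96.9]
tool_rot: [3.138, -0.002, -0.224]
force: [-0.5, -6.0, 7.1]
width: 0.1
```

```bash
python3 -c "
from h import *
st([0,25,-14])"
```

```text
t 5.4 pos [ 497.8 -178.9   96.9] rot [ 3.1381e+00 -1.7000e-03 -2.2350e-01] w 0.1
sander-frame rel pad [  0.31  16.01 -15.14] F sander [ 0.84 -5.94  7.09]
slide [-0.3 -9.  -1.2]
```

Call:
{"fn": "play_rows", "kwargs": {
  "targets": [
    {"slide": [0,-3,0],"turn": [0,0,0],"hand": 0},
    {"slide": [0,-2,0],"turn": [0,0,0],"hand": 0},
    {"slide": [0,0,0],"turn": [0,0,0],"hand": 0}
  ]
}}

```text
clock: 5.78
eef_pos: [498.8, -174.8, 96.8]
tool_rot: [3.137, -0.002, -0.224]
force: [-1.1, -7.1, 6.6]
width: -0.3
```

Call:
{"fn": "play_rows", "kwargs": {
  "targets": [
    {"slide": [0,-3,0],"turn": [0,0,0],"hand": 0},
    {"slide": [0,0,0],"turn": [0,0,0],"hand": 0}
  ]
}}

```text
clock: 6.02
eef_pos: [499.4, -172.2, 96.9]
tool_rot: [3.137, -0.002, -0.224]
force: [-1.5, -8.8, 7.0]
width: 0.2
```

```bash
python3 -c "
from h import *
st([0,25,-14])"
```

```text
t 6.025 pos [ 499.4 -172.2   96.9] rot [ 3.137e+00 -1.700e-03 -2.244e-01] w 0.2
sander-frame rel pad [  0.32  22.96 -15.14] F sander [ 0.46 -8.94  7.  ]
slide [-0.3 -2.  -1.1]
```

Call:
{"fn": "play_rows", "kwargs": {
  "targets": [
    {"slide": [0,-2,0],"turn": [0,0,0],"hand": 0},
    {"slide": [0,0,0],"turn": [0,0,0],"hand": 0}
  ]
}}

```text
clock: 6.28
eef_pos: [499.6, -171.0, 96.8]
tool_rot: [3.136, -0.002, -0.225]
force: [-2.5, -10.2, 6.4]
width: -0.3
```

Call:
{"fn": "play_rows", "kwargs": {
  "targets": [
    {"slide": [0,-2,0],"turn": [0,0,0],"hand": 0},
    {"slide": [0,0,0],"turn": [0,0,0],"hand": 0}
  ]
}}

```text
clock: 6.52
eef_pos: [499.6, -170.8, 96.8]
tool_rot: [3.134, -0.002, -0.226]
force: [-3.6, -13.0, 5.6]
width: -0.3
```

```bash
python3 -c "
from h import *
import cv2
st([0,25,-14])
for n in('scene','top'):
  p,d=get_image(n)
  c=p[90:260,110:260] if n=='scene' else p[150:330,340:490]
  cv2.imwrite('pics/%s2c.png'%n,cv2.resize(c,None,fx=3.3,fy=3.3))"
```

```text
t 6.525 pos [ 499.6 -170.8   96.8] rot [ 3.1343e+00 -1.6000e-03 -2.2640e-01] w -0.3
sander-frame rel pad [  0.27  24.35 -15.19] F sander [ -0.63 -13.48   5.55]
slide [-0.3 -0.6 -1.2]
```

View pics/scene2c.png

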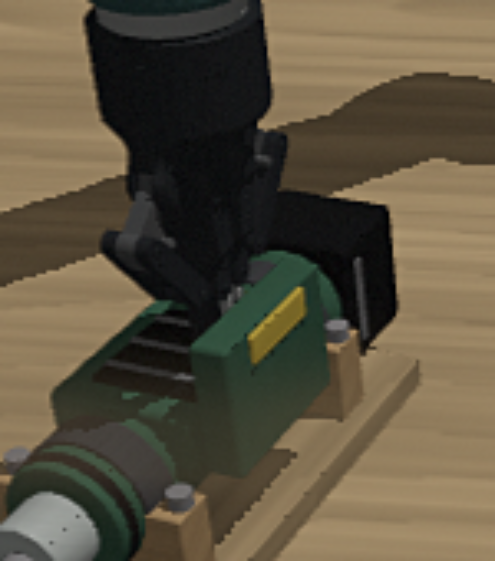

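The bar is fully in: yellow shows through the outer face at crop (277,325), and the finger stopped at y = 24.4 with the push climbing to 13 N. Easing up now while keeping that sideways push.

Call:
{"fn": "play_rows", "kwargs": {
  "targets": [
    {"slide": [0,0,-2],"turn": [0,0,0],"hand": 0},
    {"slide": [0,0,-2],"turn": [0,0,0],"hand": 0},
    {"slide": [0,0,-2],"turn": [0,0,0],"hand": 0},
    {"slide": [0,0,0],"turn": [0,0,0],"hand": 0}
  ]
}}

```text
clock: 7.12
eef_pos: [499.4, -170.7, 102.2]
tool_rot: [3.135, -0.001, -0.226]
force: [-0.8, -12.8, 1.1]
width: -0.1
```

Call:
{"fn": "play_rows", "kwargs": {
  "targets": [
    {"slide": [0,0,-2],"turn": [0,0,0],"hand": 0},
    {"slide": [0,0,-2],"turn": [0,0,0],"hand": 0},
    {"slide": [0,0,-2],"turn": [0,0,0],"hand": 0},
    {"slide": [0,0,0],"turn": [0,0,0],"hand": 0}
  ]
}}

```text
clock: 7.62
eef_pos: [498.7, -170.4, 107.4]
tool_rot: [3.135, 0.001, -0.226]
force: [-1.0, -13.0, -5.6]
width: -0.4
```

```bash
python3 -c "
from h import *
st()"
```

```text
t 7.625 pos [ 498.7 -170.4  107.4] rot [ 3.1349e+00  9.0000e-04 -2.2630e-01] w -0.4
sander-frame rel pad [-0.73 24.51 -4.62] F sander [  1.87 -12.88  -5.58]
```

Call:
{"fn": "play_rows", "kwargs": {
  "targets": [
    {"slide": [0,0,-2],"turn": [0,0,0],"hand": 0},
    {"slide": [0,0,0],"turn": [0,0,0],"hand": 0},
    {"slide": [0,4,0],"turn": [0,0,0],"hand": 0},
    {"slide": [0,4,0],"turn": [0,0,0],"hand": 0},
    {"slide": [0,4,0],"turn": [0,0,0],"hand": 0}
  ]
}}

```text
clock: 8.25
eef_pos: [497.7, -175.4, 110.1]
tool_rot: [-3.141, 0.0, -0.221]
force: [-0.1, -0.7, 0.4]
width: 0.0
```

```bash
python3 -c "
from h import *
st()"
```

```text
t 8.25 pos [ 497.7 -175.4  110.1] rot [-3.1409e+00  4.0000e-04 -2.2090e-01] w 0.0
sander-frame rel pad [-0.64 19.45 -1.88] F sander [ 0.02 -0.67  0.38]
```

Call:
{"fn": "play_rows", "kwargs": {
  "targets": [
    {"slide": [0,5,-5],"turn": [0,0,0],"hand": 0},
    {"slide": [0,10,-15],"turn": [0,0,0],"hand": 0},
    {"slide": [0,30,-30],"turn": [0,0,0],"hand": 0},
    {"slide": [0,50,-30],"turn": [0,0,0],"hand": 0},
    {"slide": [0,55,-20],"turn": [0,0,0],"hand": 0}
  ]
}}

```text
clock: 8.88
eef_pos: [465.4, -323.7, 213.4]
tool_rot: [3.141, -0.004, -0.22]
force: [1.4, -0.9, 0.5]
width: -0.2
```

Call:
{"fn": "play_rows", "kwargs": {
  "targets": [
    {"slide": [0,50,0],"turn": [0,0,0],"hand": 0},
    {"slide": [0,0,0],"turn": [0,0,0],"hand": 0},
    {"slide": [0,0,0],"turn": [0,0,0],"hand": 0}
  ]
}}

```text
clock: 9.25
eef_pos: [453.9, -370.6, 211.1]
tool_rot: [-3.141, -0.001, -0.222]
force: [1.0, -0.0, -0.9]
width: 0.1
```

```bash
python3 -c "
from h import *
import cv2
st()
p,d=get_image('top')
cv2.imwrite('pics/t3c.png',cv2.resize(p[180:300,350:480],None,fx=5,fy=5))
for x,y in((390,250),(380,320),(400,210)): print(px('top',350+x/5,180+y/5,d))
for x,y in((390,310),(400,235),(370,400)): print(px('top',350+x/5,180+y/5,d))
p,d=get_image('scene');cv2.imwrite('pics/s3.png',p)"
```

```text
t 9.25 pos [ 453.9 -370.6  211.1] rot [-3.141e+00 -9.000e-04 -2.217e-01] w 0.1
sander-frame rel pad [  -0.35 -180.66   99.06] F sander [ 0.98  0.2  -0.93]
[ 505.14920712 -202.18012252  106.84098491]
[ 484.45951476 -198.83628003  105.32813541]
[443.31277186  24.17736493 871.33067228]
[ 487.51782077 -202.50536001  103.37023319]
[ 509.83718384 -206.16215433  104.08621589]
[ 460.84664356 -195.27541477  104.20339085]
```

View pics/t3c.png

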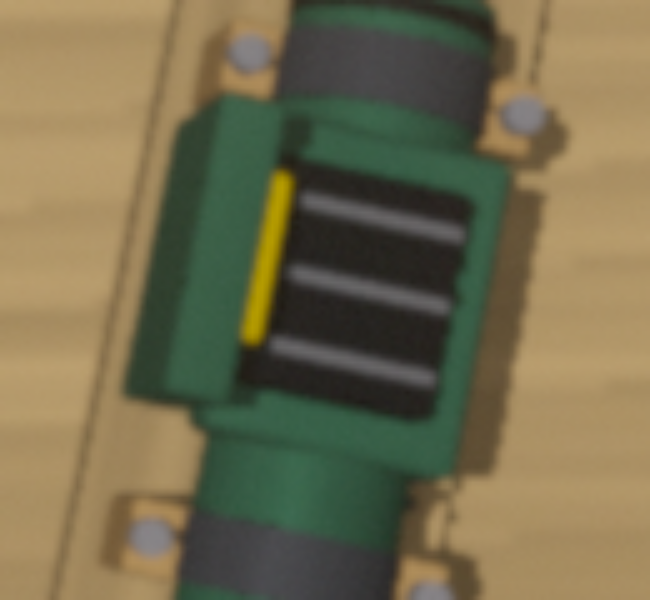

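View pics/s3.png

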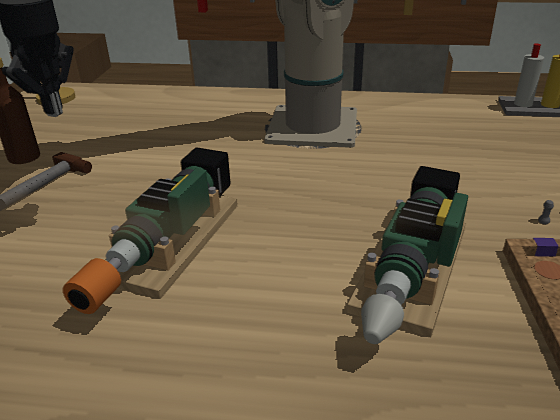

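The paddle sits about 6 mm down (depth readings around 105) with no hand on it. The bar's visible strip in the crop is about half its former width, x 268 now against 295 at the start. The hand is clear, so I'm handing in.

```bash
python3 -c "
from cell import *
print(finish_job())"
```

```text
the job is handed in; nothing more can be done
None
```

I started the orange-drum sander and left it running hands-free; the job is handed in, and the interface gave no verdict. I pressed its trigger to the stop with shut fingers, slid them sideways to push the yellow bar fully in, eased up until the trigger caught, and withdrew.

**Before handing in, at about 9.3 s of the 38 s allowed:**
- **Trigger:** it stayed down with no hand on it. Most depth readings on the paddle were 103–107 mm against about 112 mm at rest, so roughly 6 mm down. They scatter by about 2 mm, and one gave no usable value.
- **Lock bar:** the visible yellow strip in the top view is about half its former width, which fits the roughly 6.5 mm expected when caught. Backing the fingers off by 5 mm met no force, so the bar did not follow them out.
- **Robot:** the gripper was about 180 mm to the side and 100 mm above the trigger point, touching nothing. The highest force I read on the tool was about 14 N.
- **Felt-cone tool:** I never went near it, and it looks unchanged in the final picture.

No check failed. The joint values themselves cannot be read, so these positions come from images, depth and force.

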